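# Hang the paint cup on its bracket and unscrew the lid

## Robot

A 6-joint arm with a two-finger parallel gripper is mounted at the origin on the work surface. World frame = base frame: x ahead of the robot, y to its left, z up, the work surface at z = 0. Lengths are in m, angles in rad, forces in N, time in s.
With the tool pointing down it reaches from about 0.375 to 0.925 m from the base axis. Payload 5.7 kg.
Tool frame: the origin (TCP) lies midway between the tips of the shut fingers; the grasp point (between the pads) lies 19 mm behind it; z points along the fingers, y is the direction in which the jaws open and shut (so a half turn about z gives the same grasp; the last joint's range is limited). The gripper opens to 85 mm and grips with 20 to 120 N. Pads are 22 mm wide; open, the fingers measure 114 mm over their backs; the gripper's body (76 mm by 85 mm) begins 54 mm behind the grasp point. The pads swing forward as they close: fully open they stand 13 mm farther back than shut.
Start: joints at [-1.4, 0.359, 1.51, -0, 1.272, -0.115], TCP at [0.169, -0.576, 0.231] pointing down, gripper open.
Joint ranges: [-2.97, 2.97], [-1.01, 2.36], [0.21, 2.38], [-0.96, 4.11], [0.2, 2.71], [-2.98, 2.98]. Speed limits (rad/s): [2.39, 2.39, 3.14, 3.14, 3.14, 3.14].

## Interface

Orientations are given as a unit quaternion [x, y, z, w].
In Python, from station import manip gives the robot as it stands. The module is installed in compiled form; this text tells all that it offers.
- The arm moves only by the tool play_rows, never from a script. Its argument "deltas" is text: rows parted by semicolons, each of 7 numbers parted by spaces: the shift along the tool's x, y, z in units of 400 mm (1.0 is 400 mm), then the turn, a rotation vector about the tool's x, y, z in units of pi rad (1.0 is pi rad), then the closure, from 0 (fully open) to 1 (shut). A call has 1 to 10 rows; each row is the pose to reach, as a shift and turn from the pose commanded when the call began, along the tool's axes at that moment, turning the shorter way round; what a row does not reach only later rows make up. A row lasts 1/8 s, in which the tool goes at most 62.5 mm and 10.7 degrees, less where a joint would pass 70% of its speed; a pose out of reach is approached as far as the arm can. A call with a number of a shift or a turn outside -1 to 1 is refused whole. A call with a gripper value outside its range is refused whole. The fingers move at their own pace and stop on an object; "force" is the grip in N (left out, the last holds). Time passes only in rows, so rows that repeat a pose let the fingers close. It gives the time, the measured TCP pose, the force and the opening at its end, in the units of the state.
- manip.sense(): the state, without advancing time (a new reading comes with each control period).
- manip.snapshot(name): name is "side" or "top"; returns the picture (384x512x3 uint8, red, green, blue); there is no depth.
- manip.camera_info(name): a dict with "K" (3x3 intrinsics, pixels), "R" (3x3) and "t" (3): a world point X has camera coordinates R X + t. Camera axes: x right, y down, z forward; pixel columns grow to the right and rows downward; lengths in m; the calibration is good to about 2 mm. A picture is of the moment at which its call begins. camera_info takes no time and is no camera call.
- manip.job_done(): hands the job in, once; it reports no verdict.
Trained networks look in the newest picture that a camera, given by its name, has taken for a name from the list of things; names that differ only in an ending like _2 or _b are one class to them, and where a whole thing is asked for, a point or a joint stands for the part that bears it (a point fixed in the world has none). Each returns a list of dicts, best first, with "p" (0 to 1); they miss things now and then, are a little off and sometimes report something else, mostly with a low value. They report only what shows in the picture. A call takes as long as a camera call. They do not tell look-alikes from the thing itself.
- manip.recognise(thing, camera): "xyz" ([x, y, z] in m, in world coordinates, good to about 4 mm: the middle of the surface that is visible of it).
- manip.silhouettes(thing, camera): "mask" (384x512 bool, what is visible of it).
The state is a dict: "clock": time; "joint_pos": joint angles; "joint_velocities": joint speeds; "effort": joint torques, N m; "position": TCP position; "ee_rot": TCP orientation; "wrist_force": force on the tool from outside, world axes, zero at the start; "torque": the same for the moment, N m; "width": finger opening in m.
Only numpy, scipy, OpenCV 4.12 (cv2) and the standard library are available. Lean on these libraries where they do the work, as an engineer would, in place of code of your own. Each camera call takes 0.05 s, during which the arm holds its last target.

## Task

Slip the eye on the side of the lidded paint cup over the bracket's post, with the cup standing flat on the bracket's plate, so that the post keeps it from turning. Then unscrew the tight lid counter-clockwise just until its thread lets go, lift it straight off, and finish still holding the lid level in the gripper, one or two fingers' width above the open cup. Leave the cup on its post, never set the lid down, and do not disturb the toy tractor, the open tin or the potted plant.

Things in the scene. Friction and masses are not known exactly. Their poses are not given: they have to be found in the camera images.
- lid_center (a point): centre of the paint cup's black ribbed round screw lid, half-way up: 57 mm in diameter, 22 mm high, 60 g. z up, x along the short steel pointer on its top. Screwed on, this point is on the cup's axis, 92.5 mm above the cup's underside and 5.5 mm below its rim. The cup can be carried by gripping the tight lid across its diameter from above.
- lid: the same lid, origin at the centre of its lower edge. It loosens counter-clockwise seen from above: tight at first (springy seal, below 1 N m), it rises 2 mm while turning and lets go after 40 to 55 degrees; it then lifts straight off. Its lugs meet a hard stop after about 87 degrees, so 60 to 75 degrees relative to the cup is right.
- lid_pointer (a point): middle of the short steel pointer (10 by 2.5 mm) on the lid's top, 15.5 mm from the lid's axis; at the start it points 6 to 12 degrees clockwise of the cup's eye, seen from above
- cup: the cup: aluminium cylinder 49 mm in diameter, 80 mm to the shoulder, then a 40 mm neck; about 0.4 kg with its lid; loose, standing on the counter. Origin at the centre of its underside, z up, x towards its eye. Standing free it turns along with the lid; on the post it can still swing round the post unless the grip on the lid holds its place.
- cup_mouth (a point): centre of the cup's rim (under the lid at the start), on the cup's axis 98 mm above its underside; z up, x towards the cup's eye
- cup_eye (a point): centre of the hole in the flat steel tab on the cup's side: hole 15 mm in diameter, its centre 48 mm from the cup's axis; tab 27 mm wide, 6 mm thick, reaching 62 mm from the axis; this point is half-way through it, 33 mm above the cup's underside. x points away from the cup's axis, z up.
- post_tip (a point): top of the bracket's upright round steel post: 9 mm in diameter, the upper 8 mm tapering to 4 mm, 56 mm tall above the plate. z up, x along the plate from its long free part towards the post. The cup belongs on the long free part: with its eye pointing along this x, the cup's axis is 48 mm behind the post.
- plate_top (a point): centre of the top face of the bracket's plate, 8 mm above the counter; the cup's underside rests at this height. The post is 55 mm from this point along x and 20 mm from the plate's end.
- bracket: the bracket: dark steel plate 150 mm (x) by 90 mm by 8 mm, fixed flat on the counter, with its one post; origin at the centre of its underside
- toy_tractor: bystander: small red toy tractor with black tyres, 110 mm long, 75 mm wide, 75 mm high, loose; origin at the centre of its underside
- open_tin: bystander: empty open steel tin, 70 mm in diameter, 75 mm high, loose; origin at the centre of its underside
- potted_plant: bystander: small plant in a terracotta pot, 86 mm in diameter, pot 70 mm high, leaves to about 140 mm, loose; origin at the centre of its underside
Mind the look-alikes: they are no part of the job. There is more than one size of the lid; the one meant has the size given above.

How it is judged:
By the outcome, as a careful person would: the job done as asked, in the order asked, and still so for the second after the job is handed in, while the arm keeps its last pose, push and grip.
It also fails if it takes over 51 s, if anything falls off the work surface, if the arm or the gripper's body presses on something with over 40 N, if the wrist force passes 120 N, or if a joint passes its speed limit or range.

## Working session

There is one attempt and no reset: what is moved stays moved. The work goes in short steps, Python scripts to look and compute and a tool call to move; the robot and the scene stay as the last step left them, time stands still between calls to the robot, and variables do not carry over. Pictures are saved under pics/ and viewed, and the job is handed in when it is done.

Besides the shell and the picture viewer there is one more tool, called after ">>>" by a JSON object that holds its "method" and its "body", one argument or row to a line. play_rows: Moves the arm, as the interface text tells. Its arguments: {"type":"object","properties":{"deltas":{"type":"string"},"force":{"type":"number"}},"required":["deltas"]}

```bash
mkdir -p pics; cat > h.py <<'E'
import numpy as np, cv2
from station import manip
from scipy.spatial.transform import Rotation as Ro
def snap(c,n):
    im=manip.snapshot(c); cv2.imwrite(f'pics/{n}.png',im[:,:,::-1]); return im
def ray(c,u,v,z):
    i=manip.camera_info(c);K,R,t=map(np.array,(i['K'],i['R'],i['t']))
    d=R.T@np.linalg.solve(K,[u,v,1]);C=-R.T@t
    return C+d*(z-C[2])/d[2]
def proj(c,X):
    i=manip.camera_info(c);K,R,t=map(np.array,(i['K'],i['R'],i['t']))
    p=K@(R@np.array(X)+t);return p[:2]/p[2]
E
python3 - <<'E'
from h import *
np.set_printoptions(precision=4,suppress=True)
s=manip.sense();print(s['clock'],s['position'],s['ee_rot'],s['width'])
for c in('side','top'):
    snap(c,c+'0')
    i=manip.camera_info(c);print(c,-np.array(i['R']).T@i['t'],np.array(i['K'])[0])
    for th in('lid_center','lid_pointer','cup','cup_eye','post_tip','plate_top'):
        print(th,[(np.round(d['xyz'],4).tolist(),round(d['p'],2)) for d in manip.recognise(th,c)])
E
```

```text
0.0 [ 0.169  -0.575   0.2304] [ 0.9898  0.1424 -0.     -0.0009] 0.08520982880903466
side [0.5178 0.7854 1.0495] [402.582    0.     252.5881]
lid_center [([0.5238, -0.0952, 0.0298], 0.79), ([0.5591, -0.2137, 0.101], 0.58), ([0.4502, -0.219, 0.029], 0.57)]
lid_pointer [([0.5209, -0.0998, 0.0289], 0.64), ([0.5568, -0.2104, 0.1004], 0.6)]
cup [([0.5617, -0.2067, 0.0358], 0.47)]
cup_eye [([0.5634, -0.2033, 0.0357], 0.8)]
post_tip [([0.5582, 0.2355, 0.008], 0.78)]
plate_top [([0.5657, 0.2328, 0.0074], 0.88)]
top [0.5547 0.0009 1.2003] [357.1026   0.     257.0876]
lid_center [([0.5605, -0.223, 0.1039], 0.75), ([0.4552, -0.2323, 0.0335], 0.62)]
lid_pointer [([0.4568, -0.2326, 0.0322], 0.89), ([0.5617, -0.225, 0.1087], 0.84), ([0.5219, -0.1092, 0.0362], 0.62)]
cup []
cup_eye [([0.585, -0.2531, 0.0359], 0.53), ([0.5632, 0.2234, 0.0042], 0.41), ([0.5579, -0.2257, 0.1094], 0.33)]
post_tip [([0.5591, -0.2226, 0.1071], 0.7), ([0.5635, 0.2217, 0.0049], 0.57)]
plate_top [([0.6014, -0.4276, 0.0749], 0.24)]
```

```bash
python3 - <<'E'
import cv2
a=cv2.imread('pics/top0.png');cv2.imwrite('pics/top0b.png',cv2.resize(a,(800,600),interpolation=2))
def crop(im,x,y,w,h,n):
    c=im[y:y+h,x:x+w];s=min(800/w,600/h);cv2.imwrite('pics/'+n,cv2.resize(c,None,fx=s,fy=s,interpolation=2))
b=cv2.imread('pics/side0.png');cv2.imwrite('pics/side0b.png',cv2.resize(b,(800,600),interpolation=2))
E
```

```text
(no output)
```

View pics/top0b.png

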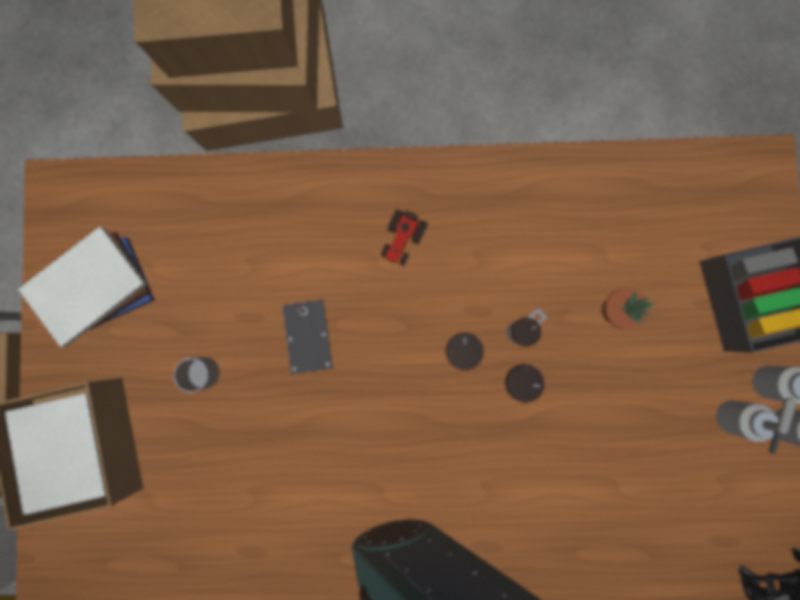

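View pics/side0b.png

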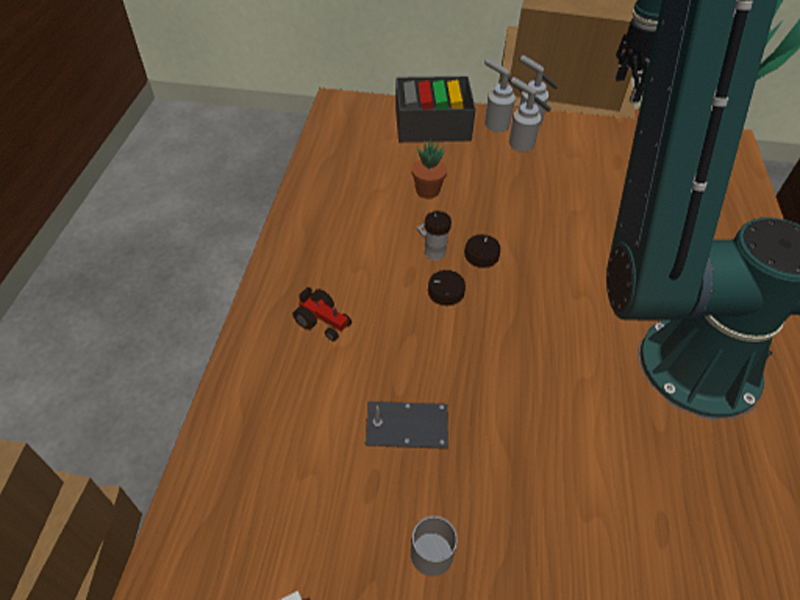

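The overview pictures show the cup with its lid near (525,330) in the 800-px top view, its eye pointing up and to the right. Two larger loose lids lie at (465,350) and (525,383). The bracket is at (307,337) with the post at its upper end. Now I'll zoom in to measure.

```bash
python3 - <<'E'
import cv2,numpy as np
def crop(n,x,y,w,h):
    im=cv2.imread(f'pics/{n}0.png');return cv2.resize(im[y:y+h,x:x+w],(400,300),interpolation=2)
A=np.vstack([np.hstack([crop('top',306,186,60,45),crop('top',166,180,80,60)]),np.hstack([crop('side',250,125,60,45),crop('side',226,250,68,51)])])
cv2.imwrite('pics/z0.png',A)
E
```

```text
(no output)
```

View pics/z0.png

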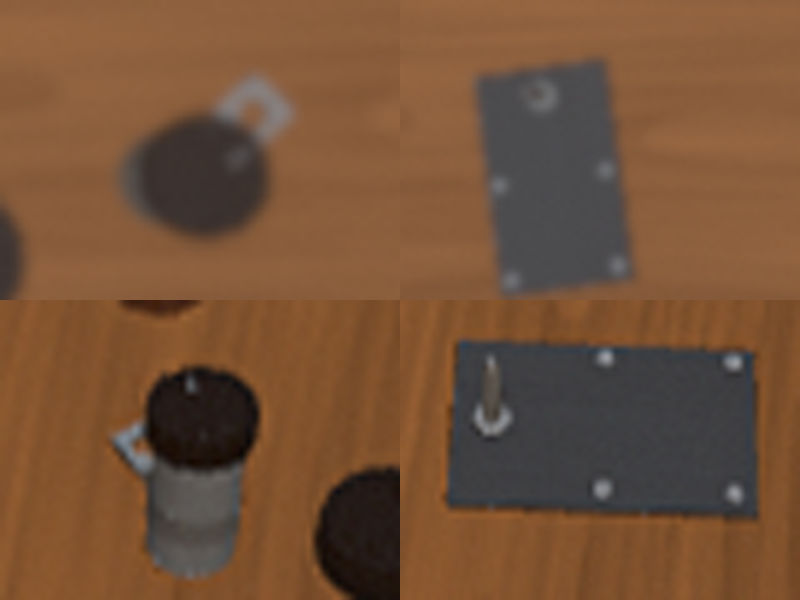

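```bash
python3 - <<'E'
from h import *
np.set_printoptions(precision=2,suppress=True)
for c in('side','top'):
    for th in('lid','lid_pointer','cup','cup_eye','bracket','post_tip'):
        for k,d in enumerate(manip.silhouettes(th,c)):
            m=d['mask'];ys,xs=np.nonzero(m)
            print(c,th,round(d['p'],2),len(xs),(xs.min(),xs.max(),ys.min(),ys.max()),xs.mean(),ys.mean())
            np.save(f'{c}_{th}_{k}.npy',m)
E
```

```text
side lid 0.71 438 (np.int64(273), np.int64(297), np.int64(173), np.int64(195)) 285.32191780821915 184.175799086758
side lid 0.64 407 (np.int64(297), np.int64(319), np.int64(150), np.int64(171)) 308.3439803439803 160.75184275184276
side lid 0.63 229 (np.int64(272), np.int64(288), np.int64(135), np.int64(150)) 279.8078602620087 142.63755458515283
side lid 0.63 1501 (np.int64(234), np.int64(286), np.int64(257), np.int64(287)) 260.255163224517 271.8001332445037
side lid_pointer 0.92 439 (np.int64(274), np.int64(297), np.int64(173), np.int64(195)) 285.54669703872435 184.2255125284738
side lid_pointer 0.77 401 (np.int64(297), np.int64(319), np.int64(150), np.int64(171)) 308.1546134663342 160.68329177057356
side lid_pointer 0.5 222 (np.int64(272), np.int64(288), np.int64(135), np.int64(150)) 279.6756756756757 142.67567567567568
side cup 0.56 237 (np.int64(267), np.int64(285), np.int64(144), np.int64(166)) 277.2151898734177 156.53586497890296
side cup_eye 0.54 229 (np.int64(267), np.int64(285), np.int64(145), np.int64(166)) 277.1877729257642 156.46724890829694
side bracket 0.67 1541 (np.int6
[... 915 characters left out ...]
 lid_pointer 0.83 495 (np.int64(285), np.int64(309), np.int64(212), np.int64(237)) 297.3959595959596 224.2949494949495
top lid_pointer 0.74 506 (np.int64(323), np.int64(348), np.int64(233), np.int64(257)) 335.7509881422925 244.4901185770751
top cup 0.42 55 (np.int64(324), np.int64(348), np.int64(198), np.int64(217)) 335.6 206.25454545454545
top cup_eye 0.4 53 (np.int64(325), np.int64(348), np.int64(198), np.int64(216)) 337.7169811320755 204.9245283018868
top bracket 0.73 1226 (np.int64(181), np.int64(212), np.int64(191), np.int64(238)) 196.98123980424143 214.43148450244698
top post_tip 0.63 1205 (np.int64(182), np.int64(212), np.int64(192), np.int64(238)) 196.77427385892116 214.9759336099585
```

```bash
cat > fit.py <<'E'
from h import *
from scipy.optimize import least_squares
np.set_printoptions(precision=4,suppress=True)
def un(p,o,s): return (np.array(p,float)+.5)/s-.5+np.array(o)
T=[un(p,(166,180),5) for p in((76,77),(205,60),(233,277),(103,297))]
S=[un(p,(226,250),400/68) for p in((58,42),(355,53),(357,217),(47,208))]
# top img: up=+x, left=+y.  corners order local
Tl=[(75,45),(75,-45),(-75,-45),(-75,45)]
Sl=[(75,-45),(-75,-45),(-75,45),(75,45)]
def W(q,l,z): 
    c,s=np.cos(q[2]),np.sin(q[2]);l=np.array(l)/1000;return np.array([q[0]+c*l[0]-s*l[1],q[1]+s*l[0]+c*l[1],z])
def rb(q,cams):
    r=[]
    if 'top' in cams: r+=[proj('top',W(q,l,.008))-p for l,p in zip(Tl,T)]
    if 'side' in cams: r+=[proj('side',W(q,l,.008))-p for l,p in zip(Sl,S)]
    return np.concatenate(r)
for cams in(['top'],['side'],['top','side']):
    f=least_squares(rb,[.56,.22,.1],args=(cams,));print('bracket',cams,f.x[:2],np.degrees(f.x[2]),np.sqrt(np.mean(f.fun**2)))
q=f.x
print('post',W(q,(55,0),.064),'proj tip',proj('top',W(q,(55,0),.064)),proj('side',W(q,(55,0),.064)), 'seen side tip',un((91,56),(226,250),400/68))
def lidmask(c,x,y,z0=.0815):
    a=np.linspace(0,2*np.pi,60);P=[proj(c,(x+.0285*np.cos(t),y+.0285*np.sin(t),z)) for t in a for z in(z0,z0+.022)]
    h=cv2.convexHull(np.array(P,np.float32));M=cv2.moments(h);return np.array([M['m10'],M['m01']])/M['m00'],M['m00']
if __name__=='__main__':
    mc={'top':np.array([336.6,211.65]),'side':np.array([279.75,142.65])}
    for cams in(['top'],['side'],['top','side']):
        f=least_squares(lambda p:np.concatenate([lidmask(c,*p)[0]-mc[c] for c in cams]),[.56,-.22]);print('lid',cams,f.x,f.fun)
    L=f.x;print(lidmask('top',*L)[1],lidmask('side',*L)[1])
    e=ray('top',*un((255,102),(306,186),20/3),.035)
    p=ray('top',*un((237,157),(306,186),20/3),.104);ps=ray('side',*un((191,83),(250,125),20/3),.104)
    for n,v in(('eye',e),('ptr',p),('ptr side',ps)): d=v[:2]-L;print(n,v,np.hypot(*d),np.degrees(np.arctan2(d[1],d[0])))
E
python3 fit.py
```

```text
bracket ['top'] [0.5644 0.2233] 6.271405914952424 0.4217967210941797
bracket ['side'] [0.5637 0.2257] 6.698941646396845 0.1992108445130914
bracket ['top', 'side'] [0.564  0.2245] 6.50311273076885 0.4306352531598585
post [0.6186 0.2308 0.064 ] proj tip [190.5498 198.0547] [241.0514 260.4766] seen side tip [241.055 259.105]Traceback (most recent call last):
  File "fit.py", line 27, in <module>
    f=least_squares(lambda p:np.concatenate([lidmask(c,*p)[0]-mc[c] for c in cams]),[.56,-.22]);print('lid',cams,f.x,f.fun)
    return func(*args, **kwargs)
    result = trf(vector_fun.fun, vector_fun.jac, x0, f0, J0, lb, ub, ftol, xtol,
                 gtol, max_nfev, x_scale, loss_function, tr_solver,
                 tr_options.copy(), verbose, callback=callback_wrapped)
    return trf_no_bounds(
        fun, jac, x0, f0, J0, ftol, xtol, gtol, max_nfev, x_scale,
        loss_function, tr_solver, tr_options, verbose, callback=callback)
    f_new = fun(x_new)
    self._update_fun()
    ~~~~~~~~~~~~~~~~^^
    self.f = self.fun_wrapped(xp_copy(self.x))
             ~~~~~~~~~~~~~~~~^^^^^^^^^^^^^^^^^
    return np.atleast_1d(self.fun(x))
                         ~~~~~~~~^^^
    return self.f(x, *self.args, **self.kwargs)
           ~~~~~~^^^^^^^^^^^^^^^^^^^^^^^^^^^^^^
  File "fit.py", line 27, in <lambda>
    f=least_squares(lambda p:np.concatenate([lidmask(c,*p)[0]-mc[c] for c in cams]),[.56,-.22]);print('lid',cams,f.x,f.fun)
                                             ~~~~~~~^^^^^^
  File "fit.py", line 22, in lidmask
    a=np.linspace(0,2*np.pi,60);P=[proj(c,(x+.0285*np.cos(t),y+.0285*np.sin(t),z)) for t in a for z in(z0,z0+.022)]
                                   ~~~~^^^^^^^^^^^^^^^^^^^^^^^^^^^^^^^^^^^^^^^^^^^
  File "h.py", line 11, in proj
    i=manip.camera_info(c);K,R,t=map(np.array,(i['K'],i['R'],i['t']))
ValueError: time passes only in moves, steps and waits
```

```bash
python3 - <<'E'
s=open('h.py').read()
s=s.replace("def snap","_c={}\ndef CI(c):\n    if c not in _c:_c[c]=manip.camera_info(c)\n    return _c[c]\ndef snap",1).replace("i=manip.camera_info(c);","i=CI(c);")
open('h.py','w').write(s)
f=open('fit.py').read().replace("[.56,-.22])","[.56,-.22],diff_step=1e-2)");open('fit.py','w').write(f)
E
python3 fit.py
```

```text
bracket ['top'] [0.5644 0.2233] 6.271405914952424 0.4217967210941797
bracket ['side'] [0.5637 0.2257] 6.698941646396845 0.1992108445130914
bracket ['top', 'side'] [0.564  0.2245] 6.50311273076885 0.4306352531598585
post [0.6186 0.2308 0.064 ] proj tip [190.5498 198.0547] [241.0514 260.4766] seen side tip [241.055 259.105]
lid ['top'] [ 0.5615 -0.2259] [-0. -0.]
lid ['side'] [ 0.5607 -0.2263] [-0. -0.]
lid ['top', 'side'] [ 0.5611 -0.226 ] [ 0.0441  0.1152 -0.1363  0.0452]
296.24149008793756 228.7664686741773
eye [ 0.596  -0.2631  0.035 ] 0.050916201811110416 -46.68681992057651
ptr [ 0.5687 -0.2381  0.104 ] 0.014200439875892888 -57.956185852610275
ptr side [ 0.5682 -0.2408  0.104 ] 0.016391017940140865 -64.35915659204707
```

```bash
cat >> h.py <<'E'
def go(x,y,z,dyaw=0,base=None):
    """world target + world yaw change(deg, ccw), tool down -> row numbers"""
    s=manip.sense();p=np.array(s['position'] if base is None else base);R=Ro.from_quat(s['ee_rot'])
    y0=yawy(s)
    # exact level target: y axis at y0+dyaw
    a=np.radians(y0+dyaw);Y=np.array([np.cos(a),np.sin(a),0]);Z=np.array([0,0,-1.]);X=np.cross(Y,Z)
    Rt=Ro.from_matrix(np.stack([X,Y,Z],1))
    d=R.inv().apply(np.array([x,y,z])-p)/.4;r=(R.inv()*Rt).as_rotvec()/np.pi
    return np.round(np.r_[d,r],4)
def yawy(s):
    v=Ro.from_quat(s['ee_rot']).apply([0,1,0]);return np.degrees(np.arctan2(v[1],v[0]))
def st():
    s=manip.sense();R=Ro.from_quat(s['ee_rot']);print('t',s['clock'],'pos',np.round(s['position'],4),'yaw',round(yawy(s),2),'z',np.round(R.apply([0,0,1]),4),'F',np.round(s['wrist_force'],2),'T',np.round(s['torque'],3),'w',round(s['width'],4));return s
E
python3 - <<'E'
from h import *
st();print(go(.365,-.40,.2),go(.5611,-.226,.14))
E
```

```text
t 1.3 pos [ 0.1691 -0.5756  0.2313] yaw -73.62 z [-0.e+00  1.e-04 -1.e+00] F [ 0.32 -0.27 -0.21] T [ 0.01  -0.069 -0.004] w 0.0852
[ 0.5936 -0.2831  0.0782 -0.     -0.     -0.    ] [ 1.1866 -0.5623  0.2283 -0.     -0.     -0.    ]
```

>>> {"method": "play_rows", "body": {
  "deltas": "0.148 -0.071 0.02 0 0 0 0;0.297 -0.142 0.04 0 0 0 0;0.445 -0.212 0.06 0 0 0 0;0.594 -0.283 0.078 0 0 0 0;0.742 -0.354 0.1 0 0 0 0;0.89 -0.425 0.13 0 0 0 0;0.98 -0.468 0.15 0 0 0 0",
  "force": 60
}}

```text
clock: 2.17
position: [0.4932, -0.285, 0.1716]
ee_rot: [0.99, 0.142, 0.0, 0.0]
wrist_force: [0.9, -0.2, 0.8]
width: 0.0853
```

```bash
python3 - <<'E'
from h import *
st();print(go(.5611,-.226,.125),go(.5611,-.226,.0655))
E
```

```text
t 2.175 pos [ 0.4932 -0.285   0.1716] yaw -73.62 z [ 9.e-04 -7.e-04 -1.e+00] F [ 0.9  -0.17  0.76] T [-0.039 -0.046 -0.032] w 0.0853
[ 2.043e-01 -9.390e-02  1.165e-01  3.000e-04 -2.000e-04  0.000e+00] [ 2.042e-01 -9.400e-02  2.652e-01  3.000e-04 -2.000e-04  0.000e+00]
```

>>> {"method": "play_rows", "body": {
  "deltas": "0.11 -0.05 0.05 0 0 0 0;0.204 -0.094 0.1 0 0 0 0;0.204 -0.094 0.1 0 0 0 0;0.204 -0.094 0.1 0 0 0 0"
}}

```text
clock: 2.68
position: [0.559, -0.2274, 0.1315]
ee_rot: [0.99, 0.143, -0.0, 0.0]
wrist_force: [1.7, -1.0, -0.2]
width: 0.0851
```

```bash
python3 - <<'E'
from h import *
st();print(go(.5611,-.226,.125),go(.5611,-.226,.0655))
a=snap('side','side1');b=snap('top','top1')
f=lambda im,x,y,w,h:cv2.resize(im[y:y+h,x:x+w],(400,300),interpolation=2)
cv2.imwrite('pics/z1.png',np.hstack([f(b,296,171,80,60),f(a,240,105,80,60)])[:,:,::-1])
E
```

```text
t 2.675 pos [ 0.559  -0.2274  0.1315] yaw -73.58 z [-6.e-04 -1.e-04 -1.e+00] F [ 1.7  -1.02 -0.16] T [ 0.009  0.039 -0.031] w 0.0851
[ 0.0059 -0.0018  0.0164 -0.      0.0002  0.    ] [ 0.006  -0.0018  0.1651 -0.      0.0002  0.    ]
```

View pics/z1.png

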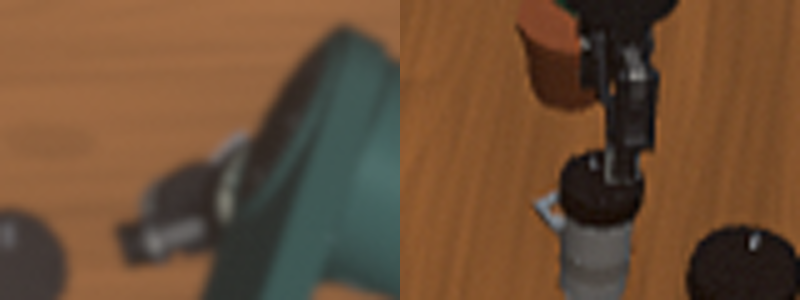

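The side view shows the near finger beyond the lid, above the cup and centred as planned. The arm covers the cup in the top view. Next I descend and grip.

>>> {"method": "play_rows", "body": {
  "deltas": "0.006 -0.002 0.06 0 0 0 0;0.006 -0.002 0.12 0 0 0 0;0.006 -0.002 0.165 0 0 0 0;0.006 -0.002 0.165 0 0 0 0;0.006 -0.002 0.165 0 0 0 1;0.006 -0.002 0.165 0 0 0 1;0.006 -0.002 0.165 0 0 0 1;0.006 -0.002 0.165 0 0 0 1;0.006 -0.002 0.165 0 0 0 1;0.006 -0.002 0.165 0 0 0 1",
  "force": 70
}}

```text
clock: 4.03
position: [0.5621, -0.226, 0.0669]
ee_rot: [0.99, 0.142, 0.001, 0.001]
wrist_force: [-0.6, 1.3, 5.3]
width: 0.0558
```

```bash
python3 - <<'E'
from h import *
st()
a=snap('side','side2');b=snap('top','top2')
f=lambda im,x,y,w,h:cv2.resize(im[y:y+h,x:x+w],(400,300),interpolation=2)
cv2.imwrite('pics/z2.png',np.hstack([f(b,296,171,80,60),f(a,250,115,60,45)])[:,:,::-1])
E
```

```text
t 4.025 pos [ 0.5621 -0.226   0.0669] yaw -73.62 z [ 1.8e-03 -8.0e-04 -1.0e+00] F [-0.57  1.27  5.35] T [ 0.136  0.161 -0.031] w 0.0558
```

View pics/z2.png

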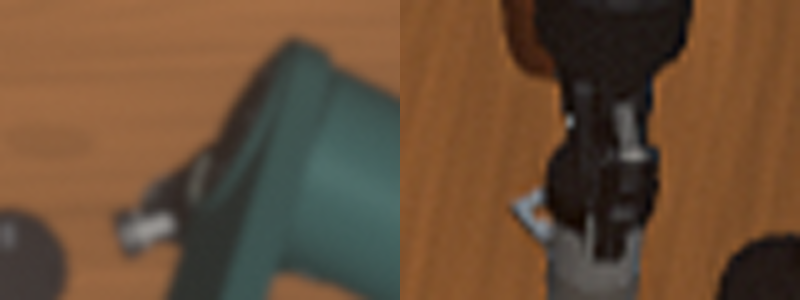

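>>> {"method": "play_rows", "body": {
  "deltas": "0 0 -0.06 0 0 0 1;0 0 -0.14 0 0 0 1;0 0 -0.2 0 0 0 1;0 0 -0.25 0 0 0 1;0 0 -0.25 0 0 0 1"
}}

```text
clock: 4.75
position: [0.5623, -0.2262, 0.1669]
ee_rot: [0.99, 0.142, 0.001, 0.001]
wrist_force: [0.3, -0.6, -3.8]
width: 0.056
```

```bash
python3 - <<'E'
from h import *
st()
print(go(.56,0.0,.167,27),go(.5709,.2254,.167,54))
a=snap('side','side3')
f=lambda im,x,y,w,h:cv2.resize(im[y:y+h,x:x+w],(800,600),interpolation=2)
cv2.imwrite('pics/z3.png',f(a,250,85,80,60)[:,:,::-1])
E
```

```text
t 4.75 pos [ 0.5623 -0.2262  0.1669] yaw -73.62 z [ 0.0027 -0.0014 -1.    ] F [ 0.28 -0.59 -3.79] T [ 0.011  0.036 -0.008] w 0.056
[ 1.541e-01 -5.441e-01 -1.100e-03  8.000e-04 -5.000e-04 -1.500e-01] [ 3.392e-01 -1.077e+00 -1.900e-03  1.000e-03 -3.000e-04 -3.000e-01]
```

View pics/z3.png

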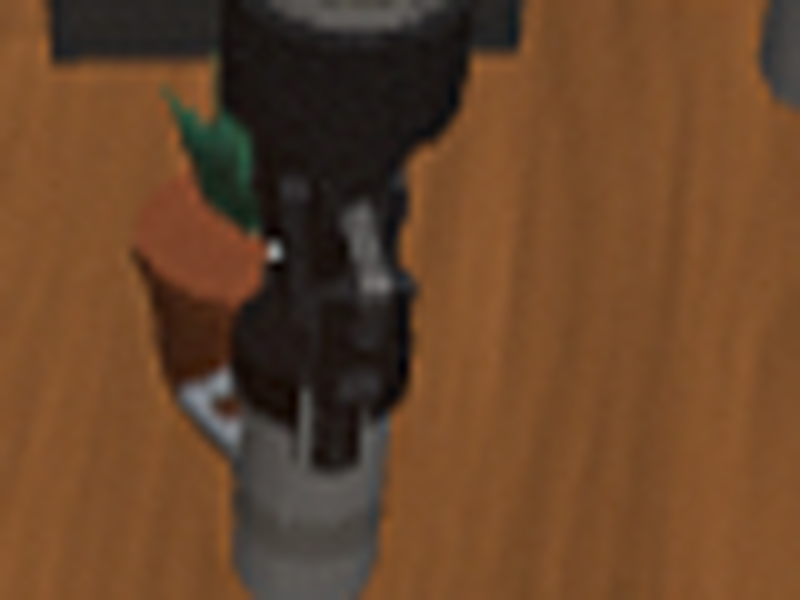

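>>> {"method": "play_rows", "body": {
  "deltas": "0.034 -0.107 0 0 0 -0.03 1;0.068 -0.215 0 0 0 -0.06 1;0.102 -0.323 0 0 0 -0.09 1;0.136 -0.431 0 0 0 -0.12 1;0.17 -0.539 0 0 0 -0.15 1;0.204 -0.646 0 0 0 -0.18 1;0.237 -0.754 0 0 0 -0.21 1;0.27 -0.86 0 0 0 -0.24 1;0.3 -0.95 0 0 0 -0.27 1;0.315 -0.99 0 0 0 -0.3 1"
}}

```text
clock: 6.05
position: [0.5692, 0.1918, 0.1637]
ee_rot: [0.816, 0.578, -0.001, -0.001]
wrist_force: [-0.0, 0.0, -3.7]
width: 0.0559
```

```bash
python3 - <<'E'
from h import *
s=st()
print(go(.5709,.2254,.167,-19.6-yawy(s)))
E
```

```text
t 6.05 pos [0.5692 0.1918 0.1637] yaw -19.33 z [-2.8e-03  1.0e-04 -1.0e+00] F [-0.    0.04 -3.69] T [-0.003 -0.03   0.053] w 0.0559
[ 0.0807 -0.0239 -0.0081 -0.0008  0.0003  0.0015]
```

>>> {"method": "play_rows", "body": {
  "deltas": "0.04 -0.012 0.02 0 0 0 1;0.081 -0.024 0.034 0 0 0 1;0.081 -0.024 0.034 0 0 0 1;0.081 -0.024 0.034 0 0 0 1"
}}

```text
clock: 6.55
position: [0.5723, 0.2229, 0.1516]
ee_rot: [0.817, 0.576, -0.0, 0.0]
wrist_force: [0.2, -0.1, -4.1]
width: 0.0562
```

```bash
python3 - <<'E'
from h import *
s=st()
a=snap('side','side4');b=snap('top','top4')
f=lambda im,x,y,w,h:cv2.resize(im[y:y+h,x:x+w],(400,300),interpolation=2)
f2=lambda im,x,y,w,h:cv2.resize(im[y:y+h,x:x+w],(800,600),interpolation=2)
cv2.imwrite('pics/z4.png',f2(b,156,150,100,75)[:,:,::-1])
cv2.imwrite('pics/z4s.png',f2(a,210,205,100,75)[:,:,::-1])
for th in('cup_eye','cup','lid_center'):
  for c in('side','top'):
    print(th,c,[(np.round(d['xyz'],4).tolist(),round(d['p'],2)) for d in manip.recognise(th,c)])
E
```

```text
t 6.55 pos [0.5723 0.2229 0.1516] yaw -19.66 z [-7.e-04 -6.e-04 -1.e+00] F [ 0.16 -0.12 -4.1 ] T [-0.003  0.009 -0.02 ] w 0.0562
cup_eye side [([0.5841, 0.2375, 0.1199], 0.84), ([0.5807, 0.241, 0.1884], 0.71)]
cup_eye top [([0.5757, 0.1956, 0.1205], 0.42)]
cup side []
cup top []
lid_center side [([0.5198, -0.0952, 0.0269], 0.79), ([0.575, 0.2387, 0.1871], 0.57), ([0.4409, -0.2028, 0.0213], 0.47)]
lid_center top [([0.5264, -0.1116, 0.0326], 0.93), ([0.4547, -0.2312, 0.0311], 0.69), ([0.5679, 0.198, 0.187], 0.42)]
```

View pics/z4.png

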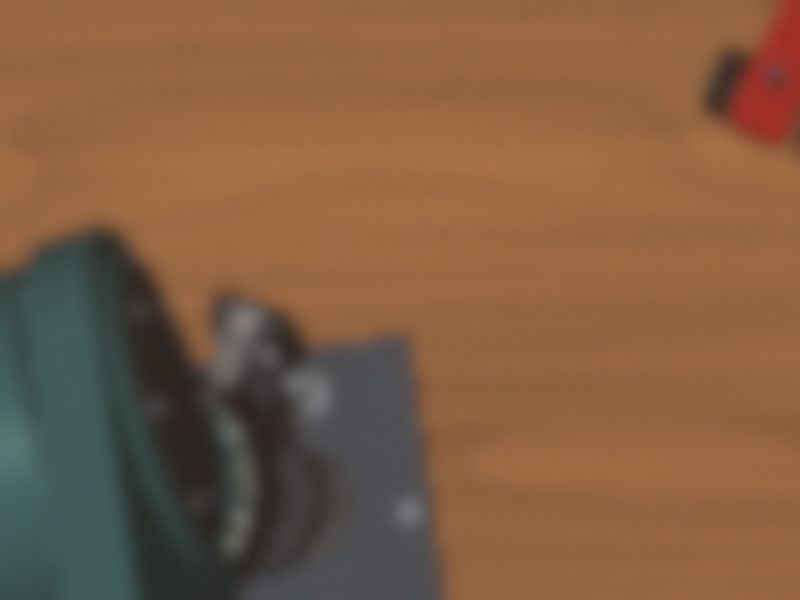

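View pics/z4s.png

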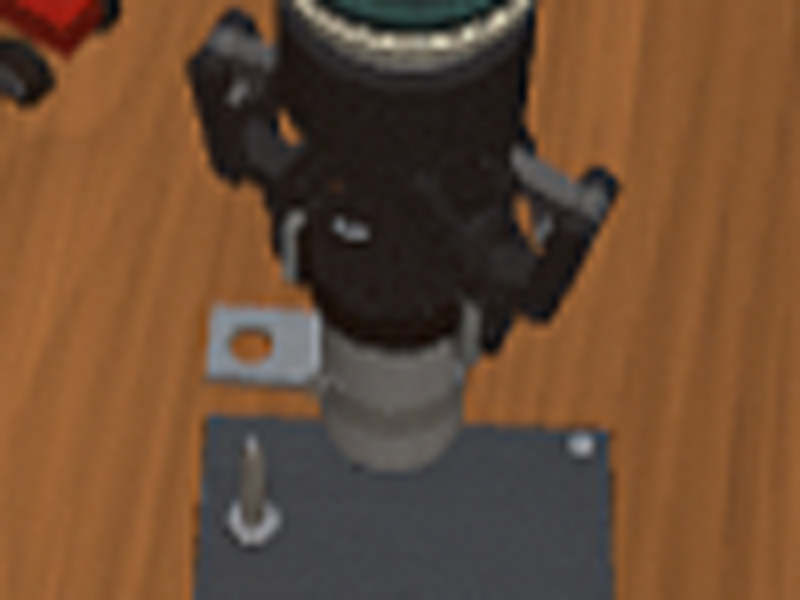

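```bash
python3 - <<'E'
from h import *
np.set_printoptions(precision=4,suppress=True)
o=(210,205)
def un(p,o=o,s=8): return (np.array(p,float)+.5)/s-.5+np.array(o)
zb=.1516-.0669
print('hole',ray('side',*un((251,345)),zb+.033))
C=[ray('side',*un(p),zb+.036)[:2] for p in((212,305),(207,376),(318,385),(322,312))]
print(C)
d=C[3]-C[0];e=C[2]-C[1];print('edges deg',np.degrees(np.arctan2(-d[1],-d[0])),np.degrees(np.arctan2(-e[1],-e[0])));w=C[0]-C[1];print(np.hypot(*w),np.degrees(np.arctan2(w[1],w[0]))+90)
print('tip',ray('side',*un((252,437)),.064),'base',ray('side',*un((253,521)),.008))
# cup axis from lower body edges
for x in((325,425),(465,420)): print(ray('side',*un(x),zb+.02))
P=[un(p) for p in((205,418),(610,430))]
print('plate rear edge',[ray('side',*p,.008)[:2] for p in P])
E
python3 - <<'E'
import cv2;im=cv2.imread('pics/side4.png')
cv2.imwrite('pics/z4t.png',cv2.resize(im[238:278,230:280],(800,640),interpolation=0)[:600])
E
```

```text
hole [0.6199 0.2225 0.1177]
[array([0.6352, 0.2109]), array([0.6321, 0.2384]), array([0.5951, 0.2361]), array([0.5981, 0.2078])]
edges deg 4.733498153849093 3.6351449520131593
0.02773315626041559 6.536483109861109
tip [0.6193 0.2267 0.064 ] base [0.619 0.229 0.008]
[0.5917 0.2415 0.1047]
[0.5456 0.2323 0.1047]
plate rear edge [array([0.6435, 0.1898]), array([0.495 , 0.1715])]
```

View pics/z4t.png

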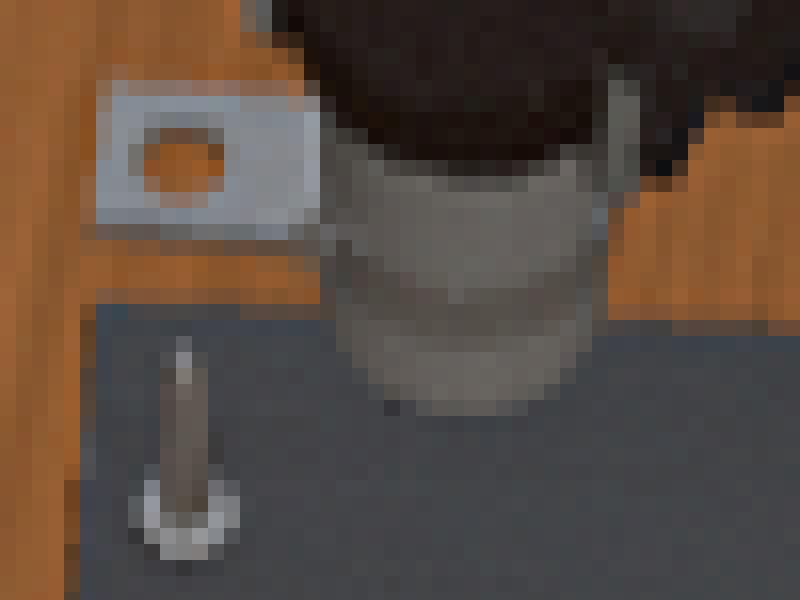

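The side picture shows the tab hole at crop (251,345), directly above the post tip at (252,437), and x agrees within 1 mm. I need a few mm more in y. I'll lower the tab to just above the tip and compare the two directly.

```bash
python3 - <<'E'
from h import *
s=st();print(go(.5720,.2259,.108,1.3))
E
```

```text
t 6.95 pos [0.5726 0.2232 0.1522] yaw -19.65 z [ 3.e-04  2.e-04 -1.e+00] F [ 0.49  0.27 -4.14] T [ 0.026 -0.012 -0.006] w 0.0557
[ 6.000e-03 -3.700e-03  1.104e-01  1.000e-04 -1.000e-04 -7.200e-03]
```

>>> {"method": "play_rows", "body": {
  "deltas": "0.006 -0.004 0.03 0 0 -0.007 1;0.006 -0.004 0.07 0 0 -0.007 1;0.006 -0.004 0.11 0 0 -0.007 1;0.006 -0.004 0.11 0 0 -0.007 1;0.006 -0.004 0.11 0 0 -0.007 1"
}}

```text
clock: 7.58
position: [0.5718, 0.2262, 0.1078]
ee_rot: [0.811, 0.585, -0.0, -0.0]
wrist_force: [0.8, 1.0, -5.1]
width: 0.0561
```

```bash
python3 - <<'E'
from h import *
s=st()
a=snap('side','side5')
f2=lambda im,x,y,w,h:cv2.resize(im[y:y+h,x:x+w],(800,600),interpolation=2)
cv2.imwrite('pics/z5s.png',f2(a,226,235,60,45)[:,:,::-1])
E
```

```text
t 7.575 pos [0.5718 0.2262 0.1078] yaw -18.37 z [-2.e-04  0.e+00 -1.e+00] F [ 0.83  0.96 -5.05] T [ 0.066 -0.049  0.   ] w 0.0561
```

View pics/z5s.png

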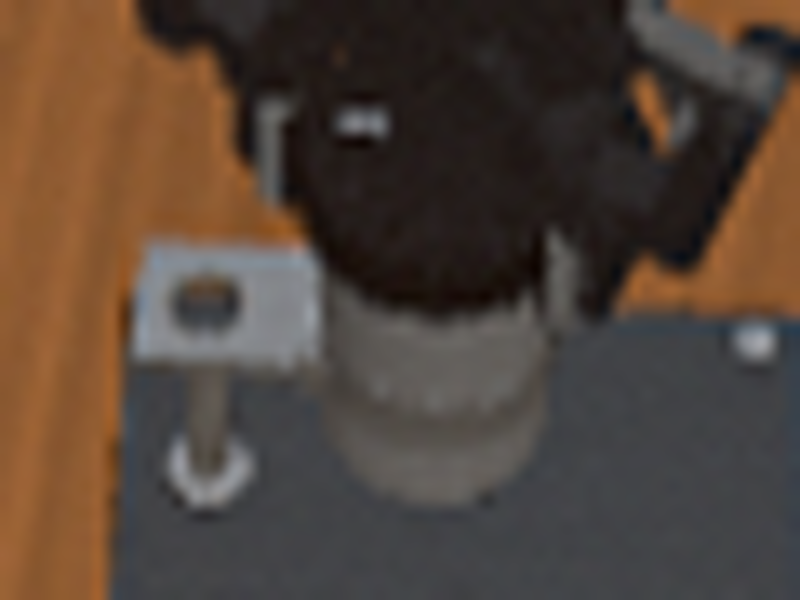

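The hole is at crop (207,302). The tip is expected at (207,~330), and lowering 10 mm should bring the two together within about 1 mm. I'll descend in steps and watch the force.

>>> {"method": "play_rows", "body": {
  "deltas": "0 -0.002 0.02 0 0 0 1;0 -0.002 0.04 0 0 0 1;0 -0.002 0.05 0 0 0 1;0 -0.002 0.05 0 0 0 1"
}}

```text
clock: 8.12
position: [0.5706, 0.2264, 0.0874]
ee_rot: [0.811, 0.585, -0.0, -0.0]
wrist_force: [-0.6, 0.6, -5.3]
width: 0.0558
```

```bash
python3 - <<'E'
from h import *
s=st()
a=snap('side','side6')
f2=lambda im,x,y,w,h:cv2.resize(im[y:y+h,x:x+w],(800,600),interpolation=2)
cv2.imwrite('pics/z6s.png',f2(a,226,235,60,45)[:,:,::-1])
E
```

```text
t 8.125 pos [0.5706 0.2264 0.0874] yaw -18.36 z [-1.e-03 -2.e-04 -1.e+00] F [-0.65  0.61 -5.32] T [-0.022  0.008  0.012] w 0.0558
```

View pics/z6s.png

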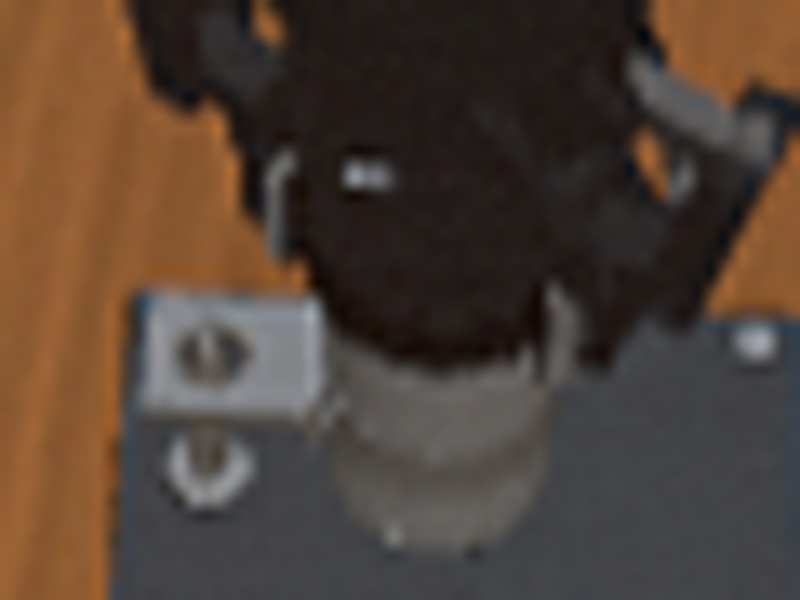

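The post tip shows inside the hole, slightly left of centre: tip (207,345), hole (214,353). I'll correct x by +1.3 mm and lower onto the plate.

```bash
python3 - <<'E'
from h import *
s=st();print(go(.5720,.2264,.0749),go(.5720,.2264,.0740))
E
```

```text
t 8.175 pos [0.5709 0.2264 0.0877] yaw -18.37 z [-4.e-04 -0.e+00 -1.e+00] F [-0.42 -0.15 -4.22] T [ 0.035 -0.002  0.02 ] w 0.0557
[ 0.0008  0.0027  0.0321 -0.0001  0.      0.    ] [ 0.0008  0.0027  0.0344 -0.0001  0.      0.    ]
```

>>> {"method": "play_rows", "body": {
  "deltas": "0.001 0.003 0.005 0 0 0 1;0.001 0.003 0.015 0 0 0 1;0.001 0.003 0.025 0 0 0 1;0.001 0.003 0.032 0 0 0 1;0.001 0.003 0.034 0 0 0 1;0.001 0.003 0.034 0 0 0 1"
}}

```text
clock: 8.93
position: [0.5723, 0.2266, 0.0751]
ee_rot: [0.811, 0.585, 0.0, 0.0]
wrist_force: [-2.4, -0.5, 3.5]
width: 0.056
```

```bash
python3 - <<'E'
from h import *
s=st()
a=snap('side','side7')
f2=lambda im,x,y,w,h:cv2.resize(im[y:y+h,x:x+w],(800,600),interpolation=2)
cv2.imwrite('pics/z7s.png',f2(a,226,240,60,45)[:,:,::-1])
E
```

```text
t 8.925 pos [0.5723 0.2266 0.0751] yaw -18.36 z [ 4.e-04  3.e-04 -1.e+00] F [-2.35 -0.53  3.53] T [-0.038  0.468 -0.033] w 0.056
```

View pics/z7s.png

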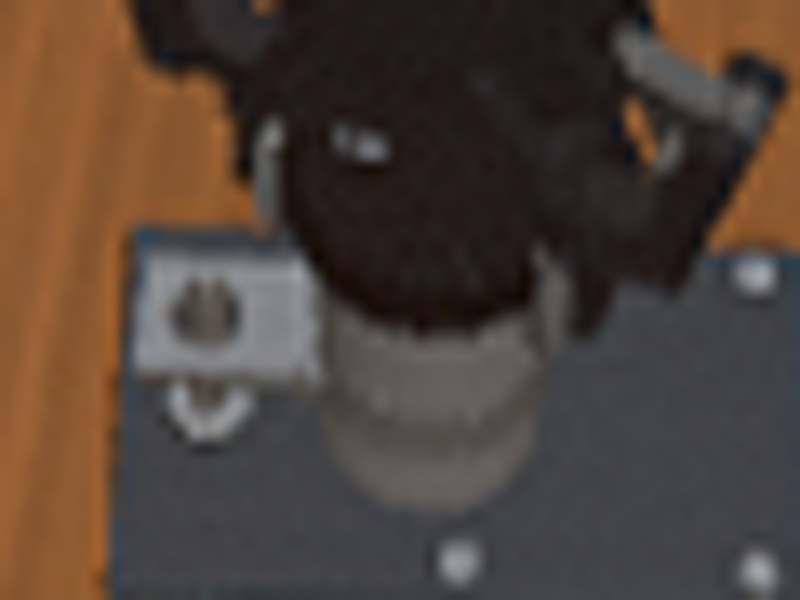

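The cup stands on the plate: z is 0.0751 against 0.0749 expected, with the load turned upward, and the post is inside the hole. Next I firm up the grip and unscrew in stages, rising with the thread.

>>> {"method": "play_rows", "body": {
  "deltas": "0 0 0 0 0 0 1;0 0 0 0 0 0 1;0 0 0 0 0 -0.03 1;0 0 -0.001 0 0 -0.06 1;0 0 -0.002 0 0 -0.09 1;0 0 -0.003 0 0 -0.12 1;0 0 -0.004 0 0 -0.15 1;0 0 -0.004 0 0 -0.15 1",
  "force": 100
}}

```text
clock: 9.98
position: [0.5723, 0.2263, 0.0761]
ee_rot: [0.652, 0.758, -0.0, 0.0]
wrist_force: [-1.6, -0.8, 1.8]
width: 0.0552
```

```bash
python3 - <<'E'
from h import *
s=st()
a=snap('side','side8')
f2=lambda im,x,y,w,h:cv2.resize(im[y:y+h,x:x+w],(800,600),interpolation=0)
cv2.imwrite('pics/z8s.png',f2(a,226,240,60,45)[:,:,::-1])
E
```

```text
t 9.975 pos [0.5723 0.2263 0.0761] yaw 8.58 z [ 1.e-04 -1.e-04 -1.e+00] F [-1.64 -0.82  1.75] T [-0.242  0.304  0.002] w 0.0552
```

View pics/z8s.png

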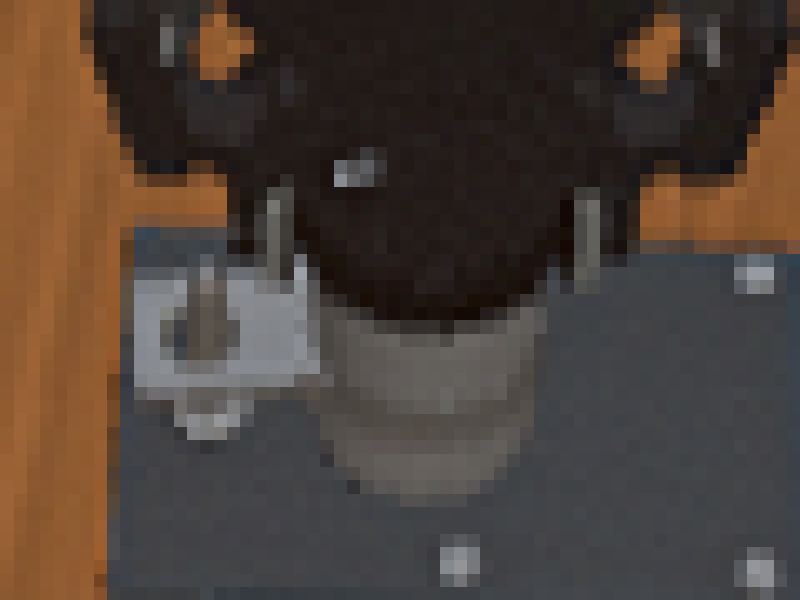

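>>> {"method": "play_rows", "body": {
  "deltas": "0 0 -0.001 0 0 -0.03 1;0 0 -0.002 0 0 -0.06 1;0 0 -0.003 0 0 -0.09 1;0 0 -0.003 0 0 -0.12 1;0 0 -0.003 0 0 -0.15 1;0 0 -0.003 0 0 -0.18 1;0 0 -0.003 0 0 -0.21 1;0 0 -0.003 0 0 -0.24 1;0 0 -0.003 0 0 -0.24 1"
}}

```text
clock: 11.15
position: [0.5723, 0.2263, 0.0774]
ee_rot: [0.328, 0.945, -0.0, 0.0]
wrist_force: [-2.4, -2.6, 3.8]
width: 0.0553
```

```bash
python3 - <<'E'
from h import *
s=st()
a=snap('side','side9')
f2=lambda im,x,y,w,h:cv2.resize(im[y:y+h,x:x+w],(800,600),interpolation=0)
cv2.imwrite('pics/z9s.png',f2(a,226,240,60,45)[:,:,::-1])
E
```

```text
t 11.15 pos [0.5723 0.2263 0.0774] yaw 51.71 z [ 2.e-04 -1.e-04 -1.e+00] F [-2.39 -2.6   3.78] T [-0.388  0.312 -0.03 ] w 0.0553
```

View pics/z9s.png

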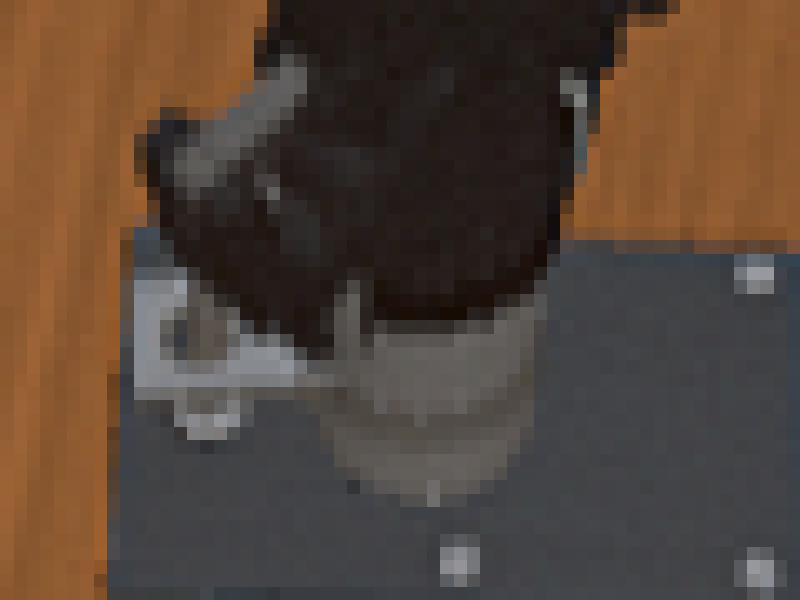

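>>> {"method": "play_rows", "body": {
  "deltas": "0 0 -0.005 0 0 0 1;0 0 -0.01 0 0 0 1;0 0 -0.02 0 0 0 1;0 0 -0.02 0 0 0 1"
}}

```text
clock: 11.7
position: [0.5726, 0.2266, 0.0856]
ee_rot: [0.327, 0.945, 0.0, 0.0]
wrist_force: [-0.3, -0.2, 0.5]
width: 0.0554
```

```bash
python3 - <<'E'
from h import *
s=st()
a=snap('side','side10')
f2=lambda im,x,y,w,h:cv2.resize(im[y:y+h,x:x+w],(800,600),interpolation=0)
cv2.imwrite('pics/z10s.png',f2(a,226,240,60,45)[:,:,::-1])
E
```

```text
t 11.7 pos [0.5726 0.2266 0.0856] yaw 51.82 z [ 8.e-04  4.e-04 -1.e+00] F [-0.29 -0.19  0.46] T [-0.146  0.109 -0.044] w 0.0554
```

View pics/z10s.png

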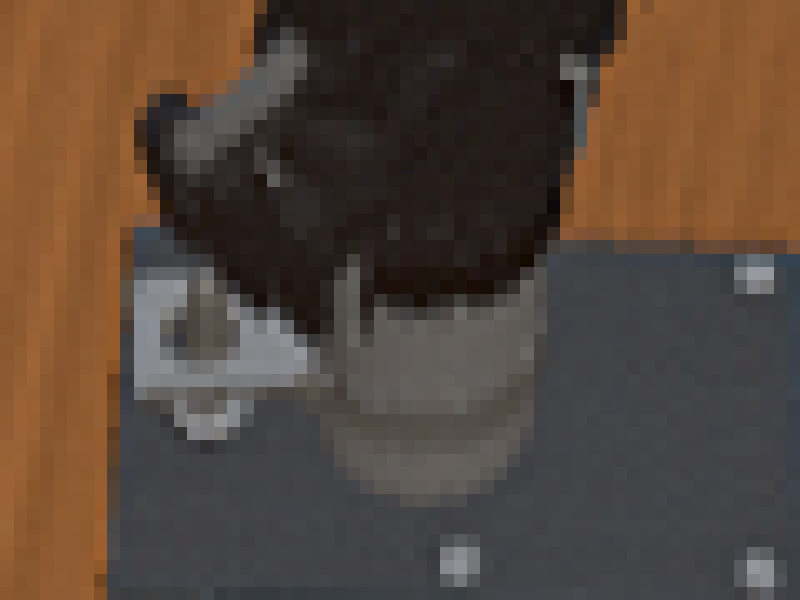

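The lid rose 8 mm while the cup stayed put, and the wrist no longer carries the cup's weight. I'll lift on.

>>> {"method": "play_rows", "body": {
  "deltas": "0 0 -0.012 0 0 0 1;0 0 -0.025 0 0 0 1;0 0 -0.038 0 0 0 1;0 0 -0.052 0 0 0 1;0 0 -0.066 0 0 0 1;0 0 -0.075 0 0 0 1;0 0 -0.075 0 0 0 1;0 0 -0.075 0 0 0 1"
}}

```text
clock: 12.75
position: [0.5721, 0.2264, 0.115]
ee_rot: [0.327, 0.945, -0.0, -0.0]
wrist_force: [-0.9, 0.8, -0.2]
width: 0.0556
```

```bash
python3 - <<'E'
from h import *
s=st()
a=snap('side','side11');b=snap('top','top11')
f2=lambda im,x,y,w,h:cv2.resize(im[y:y+h,x:x+w],(800,600),interpolation=2)
cv2.imwrite('pics/z11s.png',f2(a,216,220,80,60)[:,:,::-1])
cv2.imwrite('pics/full11.png',cv2.resize(a,(800,600))[:,:,::-1])
E
```

```text
t 12.75 pos [0.5721 0.2264 0.115 ] yaw 51.84 z [-3.e-04  0.e+00 -1.e+00] F [-0.9   0.79 -0.22] T [ 0.004  0.038 -0.014] w 0.0556
```

View pics/z11s.png

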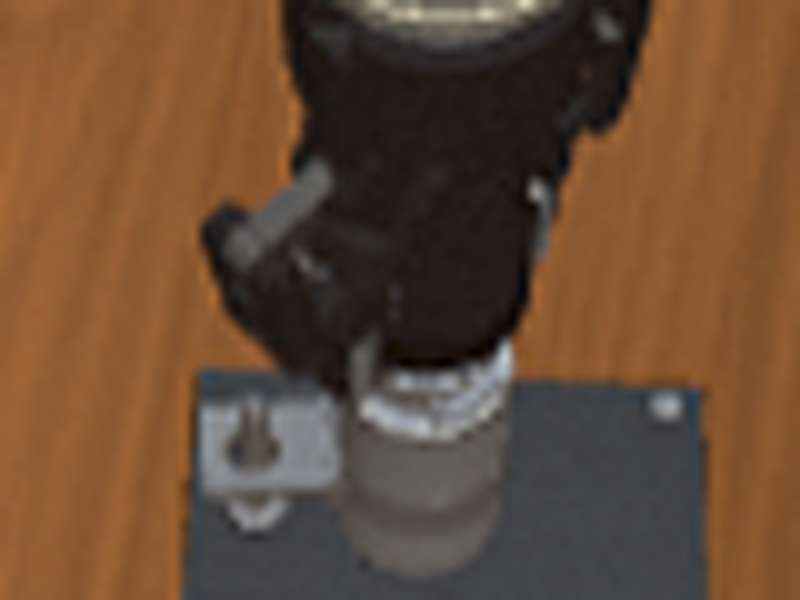

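View pics/full11.png

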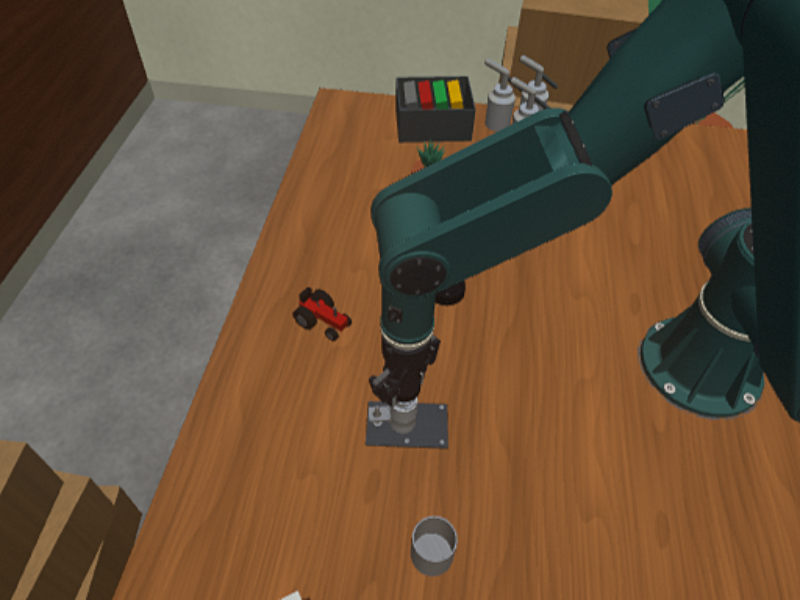

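The lid is off and level. Its lower edge is about 23 mm above the rim (TCP rose 39.9 mm; the lid sits 16.5 mm over the rim when tight). The picture shows the cup's neck exposed, the cup on its post at (253,440), and the bystanders in view unmoved.

```bash
python3 - <<'E'
from h import *
st();print(manip.job_done());st()
E
```

```text
t 12.85 pos [0.5721 0.2264 0.1149] yaw 51.83 z [-5.e-04 -0.e+00 -1.e+00] F [-0.36  0.62 -0.4 ] T [0.029 0.042 0.039] w 0.0551
the job is handed in; nothing more can be done
None
the job is handed in; nothing more can be done
```

The cup is on the bracket's post with its lid unscrewed and lifted off. I handed the job in at 12.85 s with the arm still holding the lid level over the open cup.

- **Placing the cup:** I carried the cup by its tight lid and set its eye over the post. It came to rest on the plate at TCP height 0.0751 m, against 0.0749 m expected.
- **Unscrewing:** I turned the lid 70° counter-clockwise. The cup turned an estimated 4–5° with it until the eye met the post, so the lid turned about 65° relative to the cup. I judged the cup's share from the side picture only.
- **Last checks:**
  - The lid's lower edge is about 23 mm above the rim.
  - Its tilt is below 0.1°, and the fingers are closed on it at about 55 mm.
  - The wrist carries no cup weight.
  - The side picture shows the post through the eye and the cup standing on the plate.
- **Bystanders:** The tractor and the tin look unmoved. The plant is mostly hidden behind the arm in the last picture, but nothing came near it.
- **Disagreements:** The two cameras differed by about 2–3 mm on the bracket's position. I settled that by comparing the eye and the post directly in the side picture. The top view was blocked by the arm during the fitting.

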